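Slacken the retaining ring of the large optical window cell

ROBOT

A 6-joint arm with a two-finger parallel gripper is mounted at the origin on the work surface. World frame = base frame: x ahead of the robot, y to its left, z up, the work surface at z = 0. Lengths are in m, angles in degrees, forces in N, time in s.
With the tool pointing down it reaches from about 0.3 to 0.875 m from the base axis. Payload 6.4 kg.
Tool frame: the origin (TCP) lies midway between the tips of the shut fingers; the grasp point (between the pads) lies 19 mm behind it; z points along the fingers, x is the direction in which the jaws open and shut, and the axes are right-handed (so a half turn about z gives the same grasp; the last joint's range is limited). The gripper opens to 88 mm and grips with 3 to 60 N. Pads are 18 mm wide; open, the fingers measure 123 mm over their backs; the gripper's body (75 mm by 187 mm) begins 45 mm behind the grasp point.
Start: joints at [54.414, 10.359, 92.074, -0, 77.567, -11.82], TCP at [0.232, 0.526, 0.239] pointing down, gripper open.
Joint ranges: [-171.53, 171.53], [-51.25, 118.39], [17.06, 147.69], [-65.23, 245.23], [0, 150.52], [-178.68, 178.68]. Speed limits (degrees/s): [147.25, 147.25, 172.46, 180, 180, 180].

INTERFACE

Orientations are given as a 3x3 rotation matrix whose columns are the frame's x, y, z axes.
In Python, from plant import sensors, optics, workorder gives the robot as it stands.
- The arm moves only by the shell command python3 -m creep 'ROWS'. ROWS is JSON, a list of rows, each a list of 7 numbers: the gripper's target within -1 to 1 (fully open at 1, half-way at 0, shut at -1), then the shift along the tool's x, y, z in mm, then the turn, a rotation vector about the tool's x, y, z in degrees. In form: [[gripper, tx, ty, tz, rx, ry, rz], ...]. A call has 1 to 8 rows; each row is the pose to reach, as a shift and turn from the pose commanded when the call began, along the tool's axes at that moment; what a row does not reach only later rows make up. A row lasts 1/12 s, in which the tool goes at most 41.7 mm and 7.16 degrees, less where a joint would pass 70% of its speed; a pose out of reach is approached as far as the arm can. A call with a gripper value outside its range is refused whole. The fingers move at their own pace and stop on an object; the grip force is fixed at half the most. Time passes only in rows, so rows that repeat a pose let the fingers close. It gives the time, the measured TCP pose, the force and the opening at its end, in the units of the state.
- sensors.get_obs(): the state, without advancing time (a new reading comes with each control period).
- optics.get_image(name): name is "side" or "top"; returns a dict with "image" (384x512x3 uint8, red, green, blue), "fx", "fy", "cx", "cy" (pixels), "extrinsics" (4x4, takes a point from world to camera coordinates). Camera axes: x right, y down, z forward; pixel columns grow to the right and rows downward; lengths in m; the calibration is good to about 2 mm. A picture is of the moment at which its call begins. There is no depth.
- workorder.job_done(): hands the job in, once; it reports no verdict.
The state is a dict: "time": time; "qpos": joint angles; "dq": joint speeds; "tau": joint torques, N m; "position": TCP position; "tcp_rot": TCP orientation; "contact_force": force on the tool from outside, world axes, zero at the start; "moment": the same for the moment, N m; "finger_gap": opening from 0.0 (shut) to 1.0 (fully open).
Only numpy, scipy, OpenCV 4.12 (cv2) and the standard library are available. Lean on these libraries where they do the work, as an engineer would, in place of code of your own. Each camera call takes 0.05 s, during which the arm holds its last target. There are 200 camera calls.

TASK

Two of the spectrometer's window cells stand glass up on the bench, and the larger one is due for cleaning: roll a fingertip round the knurled outer rim of its black retaining ring, anticlockwise seen from above, and loosen it by two full turns, so that its white line stands beside the black line on the flange again with the ring still on its thread. Do it by touch alone: do not grip the ring or put a finger down inside it, keep off the glass, and leave the smaller cell's ring and the loose things on the bench as they are.

Things in the scene. Friction and masses are not known exactly. Their poses are not given: they have to be found in the camera images.
- large_cell: Larger window cell, fixed to the bench. Origin: centre of the underside of its 150 mm square plate; x points to the black line on the flange (4 mm wide), -x to a low hose barb (88 mm from the centre). Plate 10 mm thick; round flange, diameter 130 mm, top 22 mm above the bench; threaded barrel, diameter 84 mm, carrying the ring. Around the ring nothing of the cell is higher than 27 mm.
- large_ring_top (a point): Centre of the top face of the large black ring, on its vertical axis, 54 mm above the bench when tight (rises 1.5 mm per turn); x points to the ring's white line and turns with it. Ring: outer diameter 96 mm over 36 upright knurl ribs (4 mm wide, 2 mm proud), 18 mm high, bore 68 mm. White line: 4 mm wide, across the top face and down the side.
- large_ring (a joint): Turn of the large ring, rad: starts at 0 = tight, its white line beside the flange's black one; positive = anticlockwise seen from above = looser; a full turn is 6.283. It turns no tighter. Stays where it is left: friction torque 0.09 N m, about 2 N along the rim, so a finger pressed on the rim with 4 to 10 N carries it along. The thread ends at 2 3/4 turns.
- large_glass: Clear window disc in the large cell, diameter 69 mm, 5 mm thick, its face 5 mm below the top of the tight ring, seen through the ring's bore. Origin: centre of its underside. Fixed; must not be touched.
- small_ring_top (a point): Centre of the top face of the smaller cell's ring, on its vertical axis, 48 mm above the bench (fixed cell of the same build: plate 110 mm square, flange diameter 92 mm, top 22 mm high, ring outer diameter 62 mm, 14 mm high). To be left alone.
- small_ring (a joint): Turn of the smaller cell's ring in rad, positive anticlockwise; starts at 0 (tight) and must stay there.
- swab_jar: Small clear round jar with a white cap, diameter 50 mm, 62 mm high, 0.12 kg, loose between the two cells. Origin: centre of its underside.
- wipes_carton: Closed white carton with a blue patch, 80 x 110 x 60 mm (x, y, z), loose beyond the cells. Origin: centre of its underside.
- pin_spanner: Flat steel pin spanner lying loose on the bench between the cells and the robot: 160 mm long along its y axis, 56 mm wide at the forked head, 5 mm thick, with two 5 mm pins pointing up. Origin: underside, 75 mm from the fork's end.
There are look-alikes about, which are no part of the job. What is shaped like the part that bears small_ring_top but pink is not meant.

How it is judged:
By the outcome, as a careful person would: the job done as asked, in the order asked, and still so for the second after the job is handed in, with the robot touching nothing.
It also fails if it takes over 69 s, if anything falls off the work surface, if the arm or the gripper's body presses on something with over 40 N, if the wrist force passes 120 N, or if a joint passes its speed limit or range.

## Working session

There is one attempt and no reset: what is moved stays moved. The work goes in short steps, Python scripts to look and compute and a shell command to move; the robot and the scene stay as the last step left them, time stands still between calls to the robot, and variables do not carry over. Pictures are saved under pics/ and viewed, about 8 in all and at most 12, crops included, and the job is handed in when it is done.

```bash
ls; mkdir -p pics
python3 - <<'E'
from plant import sensors, optics
import cv2,numpy as np
o=sensors.get_obs()
for k,v in o.items(): print(k,np.round(v,4).tolist())
for n in("side","top"):
    d=optics.get_image(n); cv2.imwrite(f"pics/{n}0.png",cv2.resize(d["image"][:,:,::-1],None,fx=1.5,fy=1.5,interpolation=cv2.INTER_CUBIC))
    print(n,d["fx"],d["fy"],d["cx"],d["cy"],np.round(d["extrinsics"],4).tolist())
E
```

```text
pics
time 0.0
qpos [54.4119, 10.4024, 92.1313, -0.0005, 77.5654, -11.8221]
dq [0.1078, -0.1143, -0.0321, -0.0036, -0.0297, 0.0436]
tau [0.0019, -43.3863, -34.186, 0.0705, 0.0384, -0.0002]
position [0.2314, 0.5258, 0.2378]
tcp_rot [[0.403, 0.9152, -0.001], [0.9152, -0.403, -0.0014], [-0.0017, -0.0003, -1.0]]
contact_force [-0.1265, 0.0698, -0.7828]
moment [0.0246, 0.0021, 0.0147]
finger_gap 1.0024
side 492.8303636711791 492.8303636711791 257.5290237972209 195.8016766297636 [[0.9842, -0.1763, 0.0159, -0.566], [-0.125, -0.7558, -0.6428, 0.101], [0.1253, 0.6306, -0.7659, 0.9885], [0.0, 0.0, 0.0, 1.0]]
top 365.78026106513505 365.78026106513505 253.12740296545007 191.05539169335347 [[-0.0062, -0.9999, -0.01, -0.0014], [-0.9839, 0.0079, -0.1788, 0.5916], [0.1788, 0.0088, -0.9838, 0.8229], [0.0, 0.0, 0.0, 1.0]]
```

View pics/top0.png

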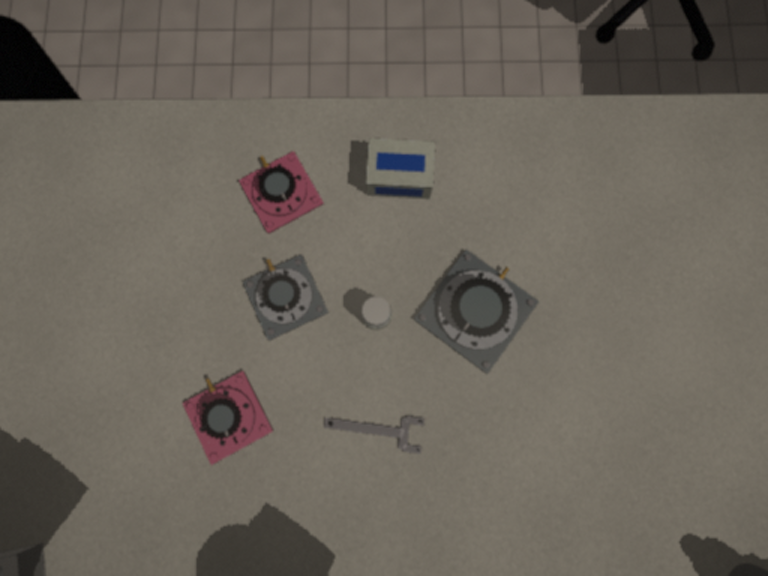

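View pics/side0.png

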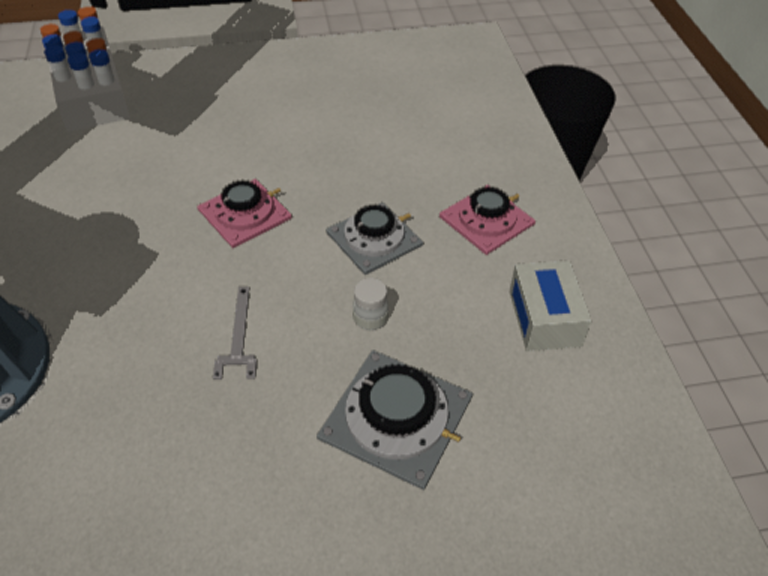

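Both views show the large grey cell, ring centre near (481,306) in the top view and (398,398) in the side view. The pink ones are decoys, and the jar and carton sit well clear. I'll enlarge the cell in both views.

Run:
```python
import cv2,numpy as np
from plant import optics
a=optics.get_image("top")["image"][:,:,::-1][160:255,270:365]
b=optics.get_image("side")["image"][:,:,::-1][228:330,205:320]
f=lambda i,s:cv2.resize(i,None,fx=s,fy=s,interpolation=cv2.INTER_CUBIC)
A=f(a,4);B=f(b,3.6)
im=np.zeros((390,800,3),np.uint8);im[:380,:380]=A;im[:367,384:384+414]=B[:367,:414]
cv2.imwrite("pics/crop1.png",cv2.convertScaleAbs(im,alpha=1.5))
```

```text
(no output)
```

View pics/crop1.png

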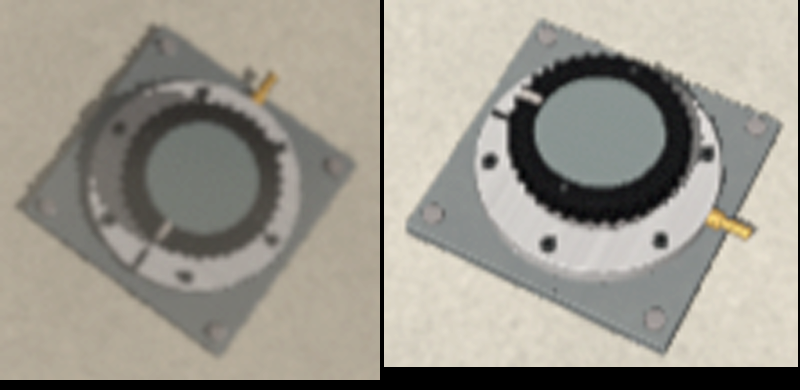

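The crops show the plate corners at (155,25), (355,163), (220,353) and (18,205) in the top crop. The side crop has them at (543,19), (782,123), (664,352) and (407,227). Bore centres are at (203,178) and (600,132), and the white and black lines lie lower left in the top crop.

```bash
cat > h.py <<'E'
import numpy as np, cv2
from plant import optics, sensors
def cam(n): 
    d=optics.get_image(n); return d
def proj(d,P):
    q=np.asarray(P)@d["extrinsics"][:3,:3].T+d["extrinsics"][:3,3]
    return np.c_[d["fx"]*q[:,0]/q[:,2]+d["cx"],d["fy"]*q[:,1]/q[:,2]+d["cy"]]
E
python3 - <<'E'
from h import *
from scipy.optimize import least_squares
t=cam("top");s=cam("side")
T=lambda p:(np.array(p)+.5)/4-.5+[270,160]
S=lambda p:(np.array(p)-[384,0]+.5)/3.6-.5+[205,228]
pt=T([(155,25),(355,163),(220,353),(18,205),(203,178)]);ps=S([(543,19),(782,123),(664,352),(407,227),(600,132)])
# world orientation: top view: up=+x, left=+y.
# corners in top: N(+x),E(-y),S(-x),W(+y); side: find mapping by projecting
def model(v):
    x,y,a=v;R=np.array([[np.cos(a),-np.sin(a)],[np.sin(a),np.cos(a)]])
    c=np.array([(75,-75),(-75,-75),(-75,75),(75,75)])/1000@R.T+[x,y]
    return np.vstack([np.c_[c,np.full(4,.01)],[x,y,.053]])
for n,d,P in(("top",t,pt),("side",s,ps),("both",0,0)):
  best=None
  for a0 in np.radians([0,90,180,270]):
   for sh in range(4):
    def r(v):
        m=model(v);o=[]
        if n!="side":o.append(proj(t,m)-pt)
        if n!="top":
            k=np.r_[np.roll(ps[:4],sh,0),ps[4:]];o.append(proj(s,m)-k)
        return np.vstack(o).ravel()
    q=least_squares(r,[.55,-.2,a0+.5])
    if best is None or q.cost<best.cost:best=q
  print(n,best.x[:2],np.degrees(best.x[2])%90,best.cost,np.round(best.fun.reshape(-1,2),1).tolist())
x,y=best.x[:2]
# line direction at ring: point on flange black line end (133,268) top z=.022
from scipy.optimize import fsolve
def inv(d,p,z):return least_squares(lambda v:(proj(d,[[v[0],v[1],z]])[0]-p),[.55,-.2]).x
for p,z in(((133,268),.022),((163,230),.054)):
    w=inv(t,T(p),z);print(w,np.degrees(np.arctan2(*(w-[x,y])[::-1])),np.hypot(*(w-[x,y])))
for nm,p,z in (("jar",(376,311),.062),("small",(282,292),.048),("carton",(401,165),.06)):
    print(nm,inv(t,(np.array(p)+.5)/1.5-.5,z))
E
```

```text
top [ 0.56041263 -0.16316086] 52.84679718370137 2.6650860426554255 [[1.0, -0.8], [0.1, -0.5], [-0.5, 0.7], [0.4, 1.2], [-0.9, -0.7]]
side [ 0.55759132 -0.1702095 ] 52.433324811285104 0.8162932850062206 [[-0.6, -0.2], [-0.6, -0.1], [0.6, 0.4], [0.4, 0.1], [0.3, -0.3]]
both [ 0.55879231 -0.16708453] 52.58165499199872 17.118626735690125 [[2.7, -0.2], [1.8, 0.4], [0.9, 1.4], [1.9, 1.6], [0.8, -0.0], [0.7, -1.2], [0.8, -1.6], [-0.2, -1.6], [-0.4, -1.3], [0.6, -1.9]]
[ 0.50825384 -0.12596649] 140.86824001229212 0.06515236591231276
[ 0.52788158 -0.14028275] 139.07241108266842 0.04091221139732631
jar [0.55154636 0.00073703]
small [0.58538932 0.15188274]
carton [ 0.79447519 -0.0416912 ]
```

```bash
python3 -m creep '[[-1,-27,25,0,0,0,6],[-1,-54,50,0,0,0,12],[-1,-81,75,0,0,0,18],[-1,-108,100,0,0,0,24],[-1,-135,125,0,0,0,30],[-1,-162,150,0,0,0,36],[-1,-188,174,0,0,0,42],[-1,-215,199,0,0,0,48]]'
python3 - <<'E'
from h import *
o=sensors.get_obs();R=o["tcp_rot"];print(o["time"],o["qpos"]);print(np.round(R,3))
print(np.array(R).T@(np.array([.465,-.167,.15])-o["position"])*1000)
E
```

```text
time: 0.97
position: [0.3273, 0.2478, 0.2389]
tcp_rot: [[0.951, 0.308, 0.001], [0.308, -0.951, 0.0], [0.001, -0.0, -1.0]]
contact_force: [1.3, -0.2, 1.4]
finger_gap: 0.42
0.9667 [ 2.04578767e+01 -1.21315462e+01  1.14234582e+02  1.34650852e-03
  7.78582126e+01  2.49035501e+00]
[[ 0.951  0.308  0.001]
 [ 0.308 -0.951  0.   ]
 [ 0.001 -0.    -1.   ]]
[  2.9824853  437.08587448  88.84427735]
```

```bash
python3 -m creep '[[-1,0,37,0,0,0,6],[-1,0,74,0,0,0,12],[-1,0,111,0,0,0,18],[-1,0,148,0,0,0,18],[-1,1,185,0,0,0,18],[-1,1,222,0,0,0,18],[-1,2,259,0,0,0,18],[-1,2,296,0,0,0,18]]'
python3 - <<'E'
from h import *
o=sensors.get_obs();R=np.array(o["tcp_rot"]);print(o["qpos"]);print(np.round(R,4))
print(R.T@(np.array([.465,-.167,.042])-o["position"])*1000)
E
```

```text
time: 1.63
position: [0.422, -0.0332, 0.239]
tcp_rot: [[1.0, 0.004, 0.001], [0.004, -1.0, -0.0], [0.001, 0.0, -1.0]]
contact_force: [-0.4, -0.0, 0.2]
finger_gap: 0.002
[-2.06596704e+01 -1.02246863e+01  1.12643771e+02  6.08269576e-03
  7.75243038e+01 -2.08716630e+01]
[[ 1.0e+00  3.7e-03  1.0e-03]
 [ 3.7e-03 -1.0e+00 -3.0e-04]
 [ 1.0e-03  3.0e-04 -1.0e+00]]
[ 42.29575139 133.90766946 197.09401076]
```

```bash
python3 -m creep '[[-1,10,33,20,0,0,0],[-1,20,67,50,0,0,0],[-1,31,100,85,0,0,0],[-1,42,134,120,0,0,0],[-1,42,134,158,0,0,0],[-1,42,134,197,0,0,0],[-1,42,134,197,0,0,0],[-1,42,134,197,0,0,0]]'
python3 - <<'E'
from h import *
o=sensors.get_obs();print(o["qpos"])
for n in ("top","side"):
    im=cam(n)["image"][:,:,::-1]
    c=im[150:260,255:375] if n=="top" else im[215:335,190:330]
    cv2.imwrite(f"pics/{n}2.png",cv2.convertScaleAbs(cv2.resize(c,None,fx=4,fy=4,interpolation=cv2.INTER_CUBIC),alpha=1.4))
E
```

```text
time: 2.3
position: [0.4615, -0.1635, 0.0386]
tcp_rot: [[1.0, 0.003, -0.007], [0.003, -1.0, 0.005], [-0.007, -0.005, -1.0]]
contact_force: [-0.5, -0.0, -0.4]
finger_gap: 0.005
[-3.34340890e+01  1.64757587e+01  1.11423290e+02  1.20365379e-03
  5.25677629e+01 -3.36305884e+01]
```

View pics/side2.png

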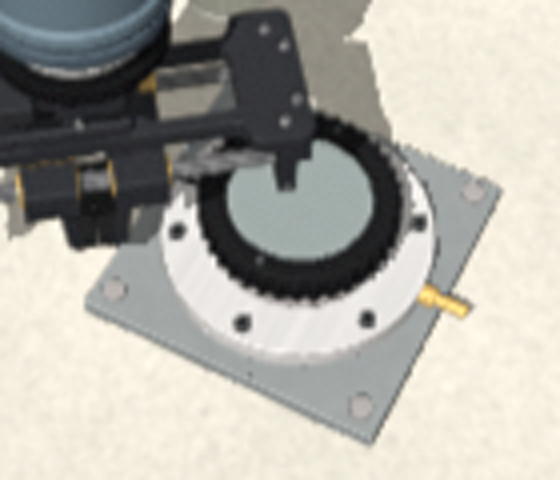

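Run:
```python
from h import *
o=sensors.get_obs();print(o["time"],np.round(o["position"],4),np.round(o["contact_force"],2))
for n,off in(("top",(255,150)),("side",(190,215))):
    d=cam(n);E=d["extrinsics"];print(n,-E[:3,:3].T@E[:3,3])
    print((proj(d,[o["position"],o["position"]+np.array([0,0,.019]),[.559,-.167,.054]])-off)*4)
```

```text
2.4 [ 0.4648 -0.165   0.0429] [ 0.07 -0.07  1.06]
top [ 0.43491411 -0.01329156  0.91533875]
[[264.39031628 376.89270983]
 [270.08360247 375.71456871]
 [264.78737453 215.91239465]]
side [ 0.44578237 -0.64679328  0.83098538]
[[ 99.46205593 226.57779003]
 [ 97.3542516  204.61676066]
 [301.42033973 188.38112329]]
```

View pics/top2.png

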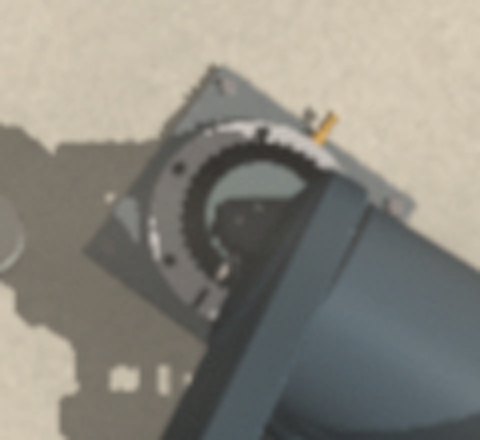

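The top view shows the body overhanging the ring, well above it. In the side view the finger is outside the rim, matching the projected TCP. Next I touch the rim from -x.

```bash
python3 -m creep '[[-1,8,0,0,0,0,0],[-1,16,0,0,0,0,0],[-1,20,0,0,0,0,0],[-1,22,0,0,0,0,0],[-1,23,0,0,0,0,0],[-1,24,0,0,0,0,0],[-1,25,0,0,0,0,0],[-1,26,0,0,0,0,0]]'; python3 -m creep '[[-1,0.5,0,0,0,0,0],[-1,1,0,0,0,0,0],[-1,1.5,0,0,0,0,0],[-1,2,0,0,0,0,0]]';python3 -m creep '[[-1,0.5,0,0,0,0,0],[-1,1,0,0,0,0,0],[-1,1.5,0,0,0,0,0],[-1,2,0,0,0,0,0]]'
```

```text
time: 3.17
position: [0.4901, -0.1648, 0.0415]
tcp_rot: [[1.0, 0.004, -0.0], [0.004, -1.0, 0.0], [-0.0, -0.0, -1.0]]
contact_force: [-1.3, 0.4, -0.0]
finger_gap: 0.001
time: 3.5
position: [0.4922, -0.165, 0.0417]
tcp_rot: [[1.0, 0.004, -0.0], [0.004, -1.0, 0.0], [-0.0, -0.0, -1.0]]
contact_force: [-0.3, 0.5, 0.8]
finger_gap: 0.007
time: 3.83
position: [0.4943, -0.1649, 0.0417]
tcp_rot: [[1.0, 0.004, -0.0], [0.004, -1.0, 0.0], [-0.0, -0.0, -1.0]]
contact_force: [0.1, -0.5, 1.2]
finger_gap: 0.005
```

```bash
for i in 1 2 3; do python3 -m creep '[[-1,0.5,0,0,0,0,0],[-1,1,0,0,0,0,0],[-1,1,0,0,0,0,0]]' | grep -E "pos|force"; done
```

```text
position: [0.4954, -0.1649, 0.0417]
contact_force: [-0.8, 0.3, -0.1]
position: [0.4959, -0.1649, 0.0416]
contact_force: [-1.6, -0.1, 1.9]
position: [0.4961, -0.1648, 0.0415]
contact_force: [-5.8, -1.0, 3.7]
```

```bash
python3 -m creep '[[-1,-16,0,0,0,0,0],[-1,-16,38,0,0,0,0],[-1,-16,75,0,0,0,0],[-1,24,75,0,0,0,0],[-1,62,75,0,0,0,0],[-1,62,72,0,0,0,0],[-1,62,68,0,0,0,0],[-1,62,66,0,0,0,0]]' | grep -E "pos|force";  for i in 1 2; do python3 -m creep '[[-1,0,-0.5,0,0,0,0],[-1,0,-1,0,0,0,0],[-1,0,-1,0,0,0,0]]' | grep -E "pos|force"; done
```

```text
position: [0.559, -0.2296, 0.041]
contact_force: [-1.0, 0.3, 0.2]
position: [0.5589, -0.2293, 0.0419]
contact_force: [0.9, 0.3, 0.1]
position: [0.5594, -0.2287, 0.0419]
contact_force: [0.2, -0.5, 0.3]
```

```bash
python3 -m creep '[[-1,0,-1,0,0,0,0],[-1,0,-2,0,0,0,0],[-1,0,-2,0,0,0,0]]' | grep -E "pos|force"; for i in 1 2 ; do python3 -m creep '[[-1,0,-0.5,0,0,0,0],[-1,0,-1,0,0,0,0],[-1,0,-1,0,0,0,0]]' | grep -E "pos|force"; done
```

```text
position: [0.5595, -0.2265, 0.0417]
contact_force: [0.2, -0.0, 0.3]
position: [0.5595, -0.2256, 0.0417]
contact_force: [0.3, 0.5, -1.5]
position: [0.5596, -0.2253, 0.0418]
contact_force: [-0.5, -3.0, -1.5]
```

```bash
cat > path.py <<'E'
import numpy as np
def loop(R=46.5,hx=17.5,hy=9.):
    P=[]
    for k,(f0,sx,sy) in enumerate([(-90,1,-1),(0,1,1),(90,-1,1),(180,-1,-1)]):
        # arc then flat
        a=np.radians(f0+np.arange(1,13)*7.5)
        arc=np.c_[R*np.cos(a)+sx*hx,R*np.sin(a)+sy*hy]; P+=arc.tolist()
        n=3 if k%2==0 else 5
        d=np.array([[0,2*hy],[-2*hx,0],[0,-2*hy],[2*hx,0]][k])
        P+=[(arc[-1]+d*i/n).tolist() for i in range(1,n+1)]
    return np.array(P)
E
python3 - <<'E'
from path import *
L=np.round(loop()*2)/2
print(L[-1])
for c in range(8):
    s=L[8*c-1]; d=(L[8*c:8*c+8]-s)*[1,-1]
    print(c,s,(L[8*c+7]),'['+','.join('[-1,%g,%g,0,0,0,0]'%tuple(x+0.) for x in d)+']')
E
```

```text
[ 17.5 -55.5]
0 [ 17.5 -55.5] [ 58. -32.] [[-1,6,-0.5,0,0,0,0],[-1,12,-1.5,0,0,0,0],[-1,18,-3.5,0,0,0,0],[-1,23.5,-6,0,0,0,0],[-1,28.5,-9.5,0,0,0,0],[-1,33,-13.5,0,0,0,0],[-1,37,-18,0,0,0,0],[-1,40.5,-23.5,0,0,0,0]]
1 [ 58. -32.] [63.5 15. ] [[-1,2.5,-5,0,0,0,0],[-1,4.5,-11,0,0,0,0],[-1,5.5,-17,0,0,0,0],[-1,6,-23,0,0,0,0],[-1,6,-29,0,0,0,0],[-1,6,-35,0,0,0,0],[-1,6,-41,0,0,0,0],[-1,5.5,-47,0,0,0,0]]
2 [63.5 15. ] [35.5 52. ] [[-1,-1,-6,0,0,0,0],[-1,-3,-12,0,0,0,0],[-1,-5.5,-17,0,0,0,0],[-1,-9,-22.5,0,0,0,0],[-1,-13,-27,0,0,0,0],[-1,-17.5,-31,0,0,0,0],[-1,-22.5,-34.5,0,0,0,0],[-1,-28,-37,0,0,0,0]]
3 [35.5 52. ] [-17.5  55.5] [[-1,-6,-2,0,0,0,0],[-1,-12,-3,0,0,0,0],[-1,-18,-3.5,0,0,0,0],[-1,-25,-3.5,0,0,0,0],[-1,-32,-3.5,0,0,0,0],[-1,-39,-3.5,0,0,0,0],[-1,-46,-3.5,0,0,0,0],[-1,-53,-3.5,0,0,0,0]]
4 [-17.5  55.5] [-58.  32.] [[-1,-6,0.5,0,0,0,0],[-1,-12,1.5,0,0,0,0],[-1,-18,3.5,0,0,0,0],[-1,-23,6,0,0,0,0],[-1,-28.5,9.5,0,0,0,0],[-1,-33,13.5,0,0,0,0],[-1,-37,18,0,0,0,0],[-1,-40.5,23.5,0,0,0,0]]
5 [-58.  32.] [-63.5 -15. ] [[-1,-2.5,5,0,0,0,0],[-1,-4.5,11,0,0,0,0],[-1,-5.5,17,0,0,0,0],[-1,-6,23,0,0,0,0],[-1,-6,29,0,0,0,0],[-1,-6,35,0,0,0,0],[-1,-6,41,0,0,0,0],[-1,-5.5,47,0,0,0,0]]
6 [-63.5 -15. ] [-35.5 -52. ] [[-1,1,6,0,0,0,0],[-1,3,12,0,0,0,0],[-1,5.5,17,0,0,0,0],[-1,9,22.5,0,0,0,0],[-1,13,27,0,0,0,0],[-1,17.5,31,0,0,0,0],[-1,22.5,34.5,0,0,0,0],[-1,28,37,0,0,0,0]]
7 [-35.5 -52. ] [ 17.5 -55.5] [[-1,6,2,0,0,0,0],[-1,12,3,0,0,0,0],[-1,18,3.5,0,0,0,0],[-1,25,3.5,0,0,0,0],[-1,32,3.5,0,0,0,0],[-1,39,3.5,0,0,0,0],[-1,46,3.5,0,0,0,0],[-1,53,3.5,0,0,0,0]]
```

```bash
python3 -m creep '[[-1,0,-1,0,0,0,0],[-1,5,-1,0,0,0,0],[-1,10,-1,0,0,0,0],[-1,15,-1,0,0,0,0],[-1,19,-1,0,0,0,0]]' | grep -E "pos|force"; python3 -m creep '[[-1,6,-0.5,0,0,0,0],[-1,12,-1.5,0,0,0,0],[-1,18,-3.5,0,0,0,0],[-1,23.5,-6,0,0,0,0],[-1,28.5,-9.5,0,0,0,0],[-1,33,-13.5,0,0,0,0],[-1,37,-18,0,0,0,0],[-1,40.5,-23.5,0,0,0,0]]' | grep -E "pos|force"
```

```text
position: [0.5787, -0.2254, 0.0419]
contact_force: [-1.0, -6.8, -1.2]
position: [0.6194, -0.1992, 0.0417]
contact_force: [0.3, 0.8, 0.3]
```

```bash
cat >> h.py <<'E'
C={"top":(.5604,-.1632),"side":(.5576,-.1702)}
def ring(n,dz=0.):
    d=cam(n);g=cv2.cvtColor(d["image"],cv2.COLOR_RGB2GRAY).astype(np.float32)
    A=np.arange(0,360,1.);v=[]
    for r in (.037,.039,.041,.043):
        P=np.c_[C[n][0]+r*np.cos(np.radians(A)),C[n][1]+r*np.sin(np.radians(A)),np.full(360,.054+dz)]
        q=proj(d,P).astype(np.float32);v.append(cv2.remap(g,q[:,:1],q[:,1:],cv2.INTER_LINEAR).ravel())
    m=np.min(v,0); m=cv2.GaussianBlur(np.r_[m,m,m][None],(0,0),1.5).ravel()[360:720]
    i=np.argsort(-m)[:25];print(n,"med",np.median(m),"peaks",sorted((int(A[k]),int(m[k])) for k in i))
E
python3 - <<'E'
from h import *
ring("side");ring("top")
E
```

```text
side med 23.637897 peaks [(172, 65), (173, 86), (174, 106), (175, 123), (176, 133), (177, 136), (178, 132), (179, 121), (180, 106), (181, 89), (182, 70), (183, 53), (334, 55), (335, 61), (336, 68), (337, 73), (338, 77), (339, 79), (340, 80), (341, 78), (342, 76), (343, 72), (344, 67), (345, 61), (346, 54)]
top med 56.404762 peaks [(16, 80), (17, 81), (18, 82), (19, 82), (20, 82), (21, 83), (22, 83), (23, 83), (24, 83), (25, 83), (26, 83), (27, 83), (28, 83), (29, 83), (30, 82), (31, 82), (32, 82), (33, 81), (34, 81), (35, 81), (36, 80), (37, 80), (38, 80), (39, 80), (40, 79)]
```

```bash
python3 -m creep '[[-1,-1,-0.5,0,0,0,0],[-1,-2,-1,0,0,0,0],[-1,-2,-1,0,0,0,0]]' | grep -E "pos|force"; for i in 1 2; do python3 -m creep '[[-1,-1,-0.5,0,0,0,0],[-1,-1,-0.5,0,0,0,0]]' | grep -E "pos|force"; done
```

```text
position: [0.6164, -0.1989, 0.0416]
contact_force: [0.1, -0.1, -0.3]
position: [0.6156, -0.1986, 0.0417]
contact_force: [0.5, -0.5, 0.3]
position: [0.6153, -0.1985, 0.042]
contact_force: [1.9, -0.9, -0.8]
```

```bash
cat > path.py <<'E'
import numpy as np
def loop(R,hx,hy):
    P=[]
    for k,(f0,sx,sy) in enumerate([(-90,1,-1),(0,1,1),(90,-1,1),(180,-1,-1)]):
        a=np.radians(f0+np.arange(1,13)*7.5)
        arc=np.c_[R*np.cos(a)+sx*hx,R*np.sin(a)+sy*hy]; P+=arc.tolist()
        n=2 if k%2==0 else 4
        d=np.array([[0,2*hy],[-2*hx,0],[0,-2*hy],[2*hx,0]][k])
        P+=[(arc[-1]+d*i/n).tolist() for i in range(1,n+1)]
    return np.array(P)
def show(R,hx,hy,i0,n):
    L=np.round(loop(R,hx,hy)*2)/2
    while n>0:
        m=min(8,n);k=[(i0+j)%60 for j in range(m+1)];s=L[k[0]]
        print(k[0],s,L[k[-1]],'['+','.join('[-1,%g,%g,0,0,0,0]'%tuple(x+0.) for x in (L[k[1:]]-s)*[1,-1])+']')
        i0+=m;n-=m
E
python3 -c "
from path import *
show(49.3,12,6,7,60)"
```

```text
7 [ 54.5 -30.5] [59.5 19. ] [[-1,3,-5.5,0,0,0,0],[-1,5,-11.5,0,0,0,0],[-1,6.5,-18,0,0,0,0],[-1,7,-24.5,0,0,0,0],[-1,7,-30.5,0,0,0,0],[-1,7,-36.5,0,0,0,0],[-1,6.5,-43,0,0,0,0],[-1,5,-49.5,0,0,0,0]]
15 [59.5 19. ] [25.  53.5] [[-1,-2,-6,0,0,0,0],[-1,-5,-11.5,0,0,0,0],[-1,-8.5,-17,0,0,0,0],[-1,-12.5,-22,0,0,0,0],[-1,-17.5,-26,0,0,0,0],[-1,-23,-29.5,0,0,0,0],[-1,-28.5,-32.5,0,0,0,0],[-1,-34.5,-34.5,0,0,0,0]]
23 [25.  53.5] [-25.   53.5] [[-1,-6.5,-1.5,0,0,0,0],[-1,-13,-2,0,0,0,0],[-1,-19,-2,0,0,0,0],[-1,-25,-2,0,0,0,0],[-1,-31,-2,0,0,0,0],[-1,-37,-2,0,0,0,0],[-1,-43.5,-1.5,0,0,0,0],[-1,-50,0,0,0,0,0]]
31 [-25.   53.5] [-59.5  19. ] [[-1,-6,2,0,0,0,0],[-1,-11.5,5,0,0,0,0],[-1,-17,8.5,0,0,0,0],[-1,-22,12.5,0,0,0,0],[-1,-26,17.5,0,0,0,0],[-1,-29.5,23,0,0,0,0],[-1,-32.5,28.5,0,0,0,0],[-1,-34.5,34.5,0,0,0,0]]
39 [-59.5  19. ] [-54.5 -30.5] [[-1,-1.5,6.5,0,0,0,0],[-1,-2,13,0,0,0,0],[-1,-2,19,0,0,0,0],[-1,-2,25,0,0,0,0],[-1,-1.5,31.5,0,0,0,0],[-1,0,38,0,0,0,0],[-1,2,44,0,0,0,0],[-1,5,49.5,0,0,0,0]]
47 [-54.5 -30.5] [-12.  -55.5] [[-1,3.5,5.5,0,0,0,0],[-1,7.5,10.5,0,0,0,0],[-1,12.5,14.5,0,0,0,0],[-1,18,18,0,0,0,0],[-1,23.5,21,0,0,0,0],[-1,29.5,23,0,0,0,0],[-1,36,24.5,0,0,0,0],[-1,42.5,25,0,0,0,0]]
55 [-12.  -55.5] [ 36.5 -48.5] [[-1,6,0,0,0,0,0],[-1,12,0,0,0,0,0],[-1,18,0,0,0,0,0],[-1,24,0,0,0,0,0],[-1,30.5,-0.5,0,0,0,0],[-1,37,-2,0,0,0,0],[-1,43,-4,0,0,0,0],[-1,48.5,-7,0,0,0,0]]
3 [ 36.5 -48.5] [ 54.5 -30.5] [[-1,5.5,-3.5,0,0,0,0],[-1,10.5,-7.5,0,0,0,0],[-1,14.5,-12.5,0,0,0,0],[-1,18,-18,0,0,0,0]]
```

```bash
python3 -m creep '[[-1,-1.5,0,0,0,0,0]]' | grep -E "pos|force"; python3 -m creep '[[-1,3,-5.5,0,0,0,0],[-1,5,-11.5,0,0,0,0],[-1,6.5,-18,0,0,0,0],[-1,7,-24.5,0,0,0,0]]' | grep -E "pos|force"; python3 -m creep '[[-1,0,-6,0,0,0,0],[-1,0,-12,0,0,0,0]]' | grep -E "pos|force";python3 -c "
from h import *
ring('side')"
```

```text
position: [0.6145, -0.1986, 0.0422]
contact_force: [7.8, -2.3, -2.8]
position: [0.6202, -0.1724, 0.0416]
contact_force: [-0.4, 0.3, 0.2]
position: [0.62, -0.1602, 0.0415]
contact_force: [-0.1, 0.8, 0.2]
side med 22.476736 peaks [(40, 52), (41, 59), (42, 64), (43, 69), (44, 72), (45, 74), (46, 74), (47, 71), (48, 68), (49, 63), (50, 59), (51, 54), (52, 49), (184, 57), (185, 75), (186, 94), (187, 112), (188, 124), (189, 130), (190, 129), (191, 120), (192, 106), (193, 89), (194, 70), (195, 53)]
```

```bash
for i in 1 2 3 4 5; do python3 -m creep '[[-1,-1,0,0,0,0,0],[-1,-1,0,0,0,0,0]]' | grep -E "time|pos|force"; done
```

```text
time: 9.07
position: [0.6196, -0.1607, 0.0418]
contact_force: [3.3, 1.8, -0.3]
time: 9.23
position: [0.6194, -0.1615, 0.042]
contact_force: [6.1, 1.9, -2.7]
time: 9.4
position: [0.6192, -0.1617, 0.0421]
contact_force: [9.7, 3.2, -5.2]
time: 9.57
position: [0.6191, -0.1617, 0.0423]
contact_force: [12.7, 1.7, -7.3]
time: 9.73
position: [0.619, -0.1618, 0.0424]
contact_force: [16.2, 2.2, -8.4]
```

```bash
python3 -c "
from path import *
show(47.2,13,8,13,60)"
```

```text
13 [60.  8.] [36.5 49. ] [[-1,0,-6,0,0,0,0],[-1,-1.5,-12,0,0,0,0],[-1,-3.5,-18,0,0,0,0],[-1,-6,-23.5,0,0,0,0],[-1,-9.5,-28.5,0,0,0,0],[-1,-13.5,-33.5,0,0,0,0],[-1,-18.5,-37.5,0,0,0,0],[-1,-23.5,-41,0,0,0,0]]
21 [36.5 49. ] [-13.  55.] [[-1,-5.5,-2.5,0,0,0,0],[-1,-11.5,-4.5,0,0,0,0],[-1,-17.5,-6,0,0,0,0],[-1,-23.5,-6,0,0,0,0],[-1,-30,-6,0,0,0,0],[-1,-36.5,-6,0,0,0,0],[-1,-43,-6,0,0,0,0],[-1,-49.5,-6,0,0,0,0]]
29 [-13.  55.] [-54.   31.5] [[-1,-6,0,0,0,0,0],[-1,-12,1.5,0,0,0,0],[-1,-18,3.5,0,0,0,0],[-1,-23.5,6,0,0,0,0],[-1,-28.5,9.5,0,0,0,0],[-1,-33.5,13.5,0,0,0,0],[-1,-37.5,18.5,0,0,0,0],[-1,-41,23.5,0,0,0,0]]
37 [-54.   31.5] [-58.5 -20. ] [[-1,-2.5,5.5,0,0,0,0],[-1,-4.5,11.5,0,0,0,0],[-1,-6,17.5,0,0,0,0],[-1,-6,23.5,0,0,0,0],[-1,-6,31.5,0,0,0,0],[-1,-6,39.5,0,0,0,0],[-1,-6,45.5,0,0,0,0],[-1,-4.5,51.5,0,0,0,0]]
45 [-58.5 -20. ] [-25.  -53.5] [[-1,2,6,0,0,0,0],[-1,4.5,11.5,0,0,0,0],[-1,8,16.5,0,0,0,0],[-1,12,21.5,0,0,0,0],[-1,17,25.5,0,0,0,0],[-1,22,29,0,0,0,0],[-1,27.5,31.5,0,0,0,0],[-1,33.5,33.5,0,0,0,0]]
53 [-25.  -53.5] [ 25.  -53.5] [[-1,6,1.5,0,0,0,0],[-1,12,1.5,0,0,0,0],[-1,18.5,1.5,0,0,0,0],[-1,25,1.5,0,0,0,0],[-1,31.5,1.5,0,0,0,0],[-1,38,1.5,0,0,0,0],[-1,44,1.5,0,0,0,0],[-1,50,0,0,0,0,0]]
1 [ 25.  -53.5] [ 58.5 -20. ] [[-1,6,-2,0,0,0,0],[-1,11.5,-4.5,0,0,0,0],[-1,16.5,-8,0,0,0,0],[-1,21.5,-12,0,0,0,0],[-1,25.5,-17,0,0,0,0],[-1,29,-22,0,0,0,0],[-1,31.5,-27.5,0,0,0,0],[-1,33.5,-33.5,0,0,0,0]]
9 [ 58.5 -20. ] [60.  8.] [[-1,1.5,-6,0,0,0,0],[-1,1.5,-12,0,0,0,0],[-1,1.5,-20,0,0,0,0],[-1,1.5,-28,0,0,0,0]]
```

```bash
python3 -m creep '[[-1,3,-1,0,0,0,0]]' | grep -E "pos|force"; python3 -m creep '[[-1,0,-6,0,0,0,0],[-1,-1.5,-12,0,0,0,0],[-1,-3.5,-18,0,0,0,0],[-1,-6,-23.5,0,0,0,0]]' | grep -E "pos|force"; python3 -m creep '[[-1,-3.5,-5,0,0,0,0],[-1,-7.5,-10,0,0,0,0],[-1,-12.5,-14,0,0,0,0],[-1,-17.5,-17.5,0,0,0,0]]' | grep -E "pos|force";python3 -m creep '[[-1,-5.5,-2.5,0,0,0,0],[-1,-11.5,-4.5,0,0,0,0],[-1,-17.5,-6,0,0,0,0],[-1,-23.5,-6,0,0,0,0]]' | grep -E "pos|force";python3 -c "
from h import *
ring('side')"
```

```text
position: [0.6199, -0.1612, 0.0422]
contact_force: [0.4, -0.0, 0.0]
position: [0.6123, -0.1365, 0.0422]
contact_force: [3.0, -0.2, 1.6]
position: [0.5941, -0.1182, 0.0418]
contact_force: [3.9, 1.7, 1.5]
position: [0.57, -0.1106, 0.0416]
contact_force: [3.0, 12.2, 5.8]
side med 21.337208 peaks [(9, 25), (10, 26), (11, 26), (12, 26), (183, 25), (184, 27), (185, 28), (186, 28), (187, 28), (188, 26), (272, 27), (273, 36), (274, 51), (275, 69), (276, 88), (277, 103), (278, 111), (279, 112), (280, 105), (281, 92), (282, 75), (283, 59), (284, 44), (285, 33), (286, 26)]
```

```bash
python3 -m creep '[[-1,-6.5,0,0,0,0,0],[-1,-13,0,0,0,0,0],[-1,-19.5,0,0,0,0,0],[-1,-26,0,0,0,0,0]]' | grep -E "pos|force"; python3 -m creep '[[-1,-6,0,0,0,0,0],[-1,-12,1.5,0,0,0,0],[-1,-18,3.5,0,0,0,0],[-1,-23.5,6,0,0,0,0],[-1,-28.5,9.5,0,0,0,0],[-1,-33.5,13.5,0,0,0,0],[-1,-37.5,18.5,0,0,0,0],[-1,-41,23.5,0,0,0,0]]' | grep -E "pos|force";python3 -m creep '[[-1,-2.5,5.5,0,0,0,0],[-1,-4.5,11.5,0,0,0,0],[-1,-6,17.5,0,0,0,0],[-1,-6,23.5,0,0,0,0]]' | grep -E "time|pos|force";python3 -c "
from h import *
ring('side')"
```

```text
position: [0.5431, -0.1105, 0.041]
contact_force: [1.9, 12.0, 3.7]
position: [0.5017, -0.1365, 0.0409]
contact_force: [-2.0, 3.3, 2.2]
time: 12.2
position: [0.4962, -0.1609, 0.0409]
contact_force: [-7.8, 2.9, 2.1]
side med 22.167141 peaks [(119, 37), (120, 44), (121, 48), (122, 49), (123, 47), (124, 43), (125, 41), (126, 39), (127, 38), (128, 38), (129, 38), (130, 38), (131, 38), (132, 38), (133, 38), (134, 38), (135, 38), (136, 38), (137, 38), (138, 38), (139, 38), (140, 38), (141, 37), (142, 36), (143, 35)]
```

```bash
python3 -m creep '[[-1,0,8,0,0,0,0],[-1,0,16,0,0,0,0],[-1,0,22,0,0,0,0],[-1,1.5,28,0,0,0,0]]' | grep -E "pos|force"; python3 -m creep '[[-1,2,6,0,0,0,0],[-1,4.5,11.5,0,0,0,0],[-1,8,16.5,0,0,0,0],[-1,12,21.5,0,0,0,0],[-1,17,25.5,0,0,0,0],[-1,22,29,0,0,0,0],[-1,27.5,31.5,0,0,0,0],[-1,33.5,33.5,0,0,0,0]]' | grep -E "pos|force";python3 -m creep '[[-1,6,1.5,0,0,0,0],[-1,12,1.5,0,0,0,0],[-1,18.5,1.5,0,0,0,0],[-1,25,1.5,0,0,0,0],[-1,31.5,1.5,0,0,0,0],[-1,38,1.5,0,0,0,0]]' | grep -E "time|pos|force";python3 -c "
from h import *
ring('side');ring('top')"
```

```text
position: [0.4985, -0.1895, 0.041]
contact_force: [-4.6, 1.0, -0.8]
position: [0.5344, -0.2239, 0.0422]
contact_force: [-4.3, -5.5, -0.9]
time: 13.75
position: [0.5733, -0.2259, 0.0426]
contact_force: [-0.7, -4.5, -1.2]
side med 31.622923 peaks [(18, 72), (19, 71), (20, 68), (41, 68), (42, 68), (43, 68), (44, 68), (45, 68), (46, 69), (47, 69), (48, 70), (49, 70), (50, 69), (51, 68), (65, 68), (66, 68), (67, 68), (68, 68), (255, 74), (256, 83), (257, 90), (258, 93), (259, 91), (260, 84), (261, 72)]
top med 53.224213 peaks [(229, 83), (230, 84), (231, 84), (232, 84), (233, 84), (234, 85), (235, 85), (236, 85), (237, 85), (238, 85), (239, 85), (240, 85), (241, 85), (242, 85), (243, 85), (244, 85), (245, 85), (246, 85), (247, 85), (248, 85), (249, 85), (250, 84), (251, 84), (252, 84), (253, 83)]
```

```bash
python3 -c "
from h import *
im=cam('side')['image'][:,:,::-1][215:335,190:330]
cv2.imwrite('pics/side3.png',cv2.convertScaleAbs(cv2.resize(im,None,fx=4,fy=4,interpolation=cv2.INTER_CUBIC),alpha=1.4))"
```

```text
(no output)
```

View pics/side3.png

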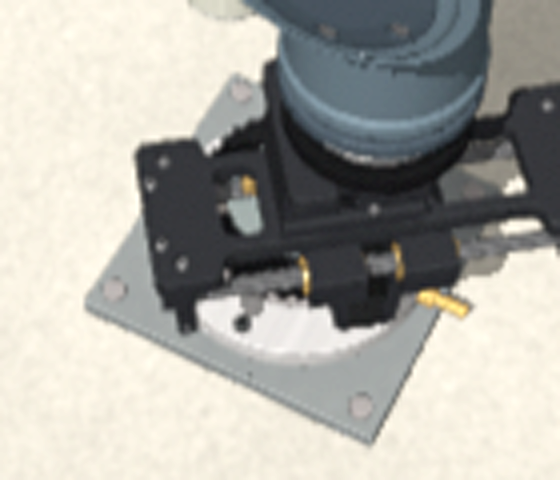

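The gripper hides the whole ring here, so that last peak was spurious. I'll carry on round to where the line can be seen.

```bash
python3 -m creep '[[-1,6,0,0,0,0,0],[-1,12,-1.5,0,0,0,0]]' | grep -E "pos|force"; python3 -m creep '[[-1,6,-2,0,0,0,0],[-1,11.5,-4.5,0,0,0,0],[-1,16.5,-8,0,0,0,0],[-1,21.5,-12,0,0,0,0],[-1,25.5,-17,0,0,0,0],[-1,29,-22,0,0,0,0],[-1,31.5,-27.5,0,0,0,0],[-1,33.5,-33.5,0,0,0,0]]' | grep -E "pos|force";python3 -m creep '[[-1,1.5,-6,0,0,0,0],[-1,1.5,-12,0,0,0,0],[-1,1.5,-20,0,0,0,0],[-1,1.5,-28,0,0,0,0]]' | grep -E "time|pos|force";python3 -c "
from h import *
ring('side',.0015)"
```

```text
position: [0.5851, -0.2233, 0.0426]
contact_force: [-0.8, -2.8, 0.8]
position: [0.6174, -0.1879, 0.0418]
contact_force: [1.2, -2.6, -0.7]
time: 15.07
position: [0.6196, -0.16, 0.0422]
contact_force: [4.7, -1.0, -0.9]
side med 22.64598 peaks [(38, 48), (39, 54), (40, 61), (41, 67), (42, 72), (43, 75), (44, 76), (45, 75), (46, 73), (47, 69), (48, 64), (49, 57), (50, 51), (51, 44), (283, 56), (284, 73), (285, 92), (286, 108), (287, 117), (288, 117), (289, 109), (290, 94), (291, 77), (292, 60), (293, 46)]
```

```bash
python3 -m creep '[[-1,0,-6,0,0,0,0],[-1,-1.5,-12,0,0,0,0],[-1,-3.5,-18,0,0,0,0],[-1,-6,-23.5,0,0,0,0],[-1,-9.5,-28.5,0,0,0,0],[-1,-13.5,-33.5,0,0,0,0],[-1,-18.5,-37.5,0,0,0,0],[-1,-23.5,-41,0,0,0,0]]' | grep -E "pos|force";python3 -m creep '[[-1,-5.5,-2.5,0,0,0,0],[-1,-11.5,-4.5,0,0,0,0],[-1,-17.5,-5.5,0,0,0,0],[-1,-23.5,-5.5,0,0,0,0]]' | grep -E "pos|force";python3 -c "
from h import *
ring('side',.0025)"; python3 -m creep '[[-1,-6.5,0,0,0,0,0],[-1,-13,0,0,0,0,0],[-1,-19.5,0,0,0,0,0],[-1,-26,0,0,0,0,0]]' | grep -E "pos|force"
```

```text
position: [0.5944, -0.1182, 0.042]
contact_force: [4.3, 2.7, 2.9]
position: [0.5701, -0.1106, 0.0416]
contact_force: [4.0, 13.9, 6.2]
side med 21.78443 peaks [(13, 24), (14, 30), (15, 40), (16, 55), (17, 73), (18, 91), (19, 109), (20, 123), (21, 132), (22, 135), (23, 131), (24, 120), (25, 103), (26, 82), (27, 62), (28, 45), (29, 34), (30, 27), (31, 23), (285, 23), (286, 23), (287, 23), (288, 23), (289, 23), (290, 23)]
position: [0.5432, -0.1106, 0.0412]
contact_force: [1.5, 9.6, 5.9]
```

```bash
python3 -m creep '[[-1,-6,0,0,0,0,0],[-1,-12,1.5,0,0,0,0],[-1,-18,3.5,0,0,0,0],[-1,-23.5,6,0,0,0,0],[-1,-28.5,9.5,0,0,0,0],[-1,-33.5,13.5,0,0,0,0],[-1,-37.5,18.5,0,0,0,0],[-1,-41,23.5,0,0,0,0]]' | grep -E "pos|force"; python3 -m creep '[[-1,-2.5,5.5,0,0,0,0],[-1,-4.5,11.5,0,0,0,0],[-1,-6,17.5,0,0,0,0]]' | grep -E "pos|force"; python3 -m creep '[[-1,-20,0,0,0,0,0],[-1,-30,0,-30,0,0,0],[-1,-45,-25,-60,0,0,0],[-1,-60,-50,-85,0,0,0],[-1,-75,-80,-110,0,0,0],[-1,-85,-110,-130,0,0,0],[-1,-90,-140,-150,0,0,0],[-1,-90,-170,-150,0,0,0]]' | grep -E "time|pos|force"; python3 -c "
from h import *
ring('side',.003);ring('top',.003)
im=cam('side')['image'][:,:,::-1][228:330,205:320];t=cam('top')['image'][:,:,::-1][160:255,270:365]
o=np.zeros((380,800,3),np.uint8);o[:,:380]=cv2.resize(t,(380,380),interpolation=cv2.INTER_CUBIC);o[:367,384:798]=cv2.resize(im,(414,367),interpolation=cv2.INTER_CUBIC)
cv2.imwrite('pics/c4.png',cv2.convertScaleAbs(o,alpha=1.4))"
```

```text
position: [0.5023, -0.1377, 0.041]
contact_force: [-2.5, 3.8, 0.8]
position: [0.4964, -0.1556, 0.0409]
contact_force: [-3.4, 2.7, 1.1]
time: 18.08
position: [0.4093, 0.0137, 0.1961]
contact_force: [1.8, -0.1, -0.3]
side med 18.505686 peaks [(44, 22), (45, 23), (46, 23), (47, 23), (48, 23), (49, 22), (126, 22), (127, 29), (128, 39), (129, 54), (130, 71), (131, 88), (132, 102), (133, 110), (134, 112), (135, 107), (136, 98), (137, 85), (138, 69), (139, 53), (140, 39), (141, 28), (142, 22), (225, 21), (226, 21)]
top med 53.296036 peaks [(130, 59), (131, 62), (132, 66), (133, 72), (134, 79), (135, 86), (136, 92), (137, 97), (138, 99), (139, 97), (140, 93), (141, 86), (142, 78), (143, 71), (144, 66), (145, 61), (146, 59), (223, 58), (224, 58), (225, 59), (226, 59), (227, 59), (228, 59), (229, 58), (230, 58)]
```

View pics/c4.png

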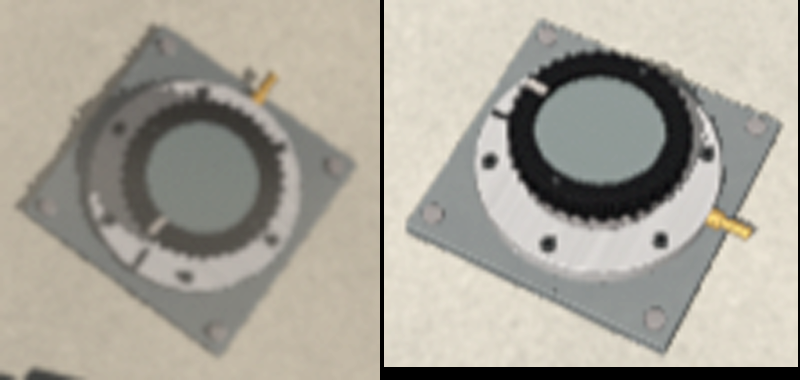

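The white line stands about 8–10° short of the black line. To calibrate, I'll run the same measurement on the initial pictures.

Run:
```python
import h
from h import *
oc=h.cam
def cam0(n):
    d=dict(oc(n));d["image"]=cv2.cvtColor(cv2.resize(cv2.imread(f"pics/{n}0.png"),(512,384),interpolation=cv2.INTER_AREA),cv2.COLOR_BGR2RGB);return d
h.cam=cam0
h.ring("side");h.ring("top")
o=sensors.get_obs();print(o["position"],o["tcp_rot"][0])
```

```text
side med 15.117828 peaks [(52, 19), (53, 19), (54, 19), (55, 19), (133, 19), (134, 26), (135, 35), (136, 46), (137, 59), (138, 71), (139, 81), (140, 88), (141, 90), (142, 87), (143, 82), (144, 72), (145, 60), (146, 46), (147, 34), (148, 25), (230, 19), (231, 20), (232, 20), (233, 19), (234, 19)]
top med 45.430992 peaks [(137, 50), (138, 52), (139, 54), (140, 58), (141, 63), (142, 68), (143, 72), (144, 76), (145, 78), (146, 78), (147, 76), (148, 72), (149, 67), (150, 62), (151, 57), (152, 54), (153, 51), (230, 50), (231, 51), (232, 51), (233, 51), (234, 51), (235, 51), (236, 51), (237, 50)]
[0.4076781  0.0129924  0.19142961] [ 9.99995066e-01  3.12972242e-03 -2.71232287e-04]
```

```bash
python3 -m creep '[[-1,10,30,10,0,0,0],[-1,20,65,25,0,0,0],[-1,30,100,50,0,0,0],[-1,40,135,80,0,0,0],[-1,50,165,110,0,0,0],[-1,60,177,135,0,0,0],[-1,75,177,149,0,0,0],[-1,75,177,149,0,0,0]]' >/dev/null; python3 -m creep '[[-1,0,0,0,0,0,0],[-1,0,0,0,0,0,0],[-1,0,0,0,0,0,0]]' | grep -E "time|pos|force"
```

```text
time: 19.3
position: [0.4832, -0.1628, 0.0438]
contact_force: [-0.3, 0.7, 0.2]
```

```bash
python3 -m creep '[[-1,6,0,0,0,0,0],[-1,11,0,0,0,0,0],[-1,13,0,0,0,0,0],[-1,14.5,0,0,0,0,0],[-1,14.5,0,0,0,0,0]]' | grep -E "pos|force"; python3 -m creep '[[-1,0,1.5,0,0,0,0],[-1,0,3,0,0,0,0],[-1,0,4.5,0,0,0,0],[-1,0,6,0,0,0,0],[-1,0,6.5,0,0,0,0],[-1,0,6.5,0,0,0,0]]' | grep -E "pos|force"; python3 -m creep '[[-1,-20,0,0,0,0,0],[-1,-30,0,-30,0,0,0],[-1,-45,-25,-60,0,0,0],[-1,-60,-50,-85,0,0,0],[-1,-75,-80,-110,0,0,0],[-1,-85,-110,-130,0,0,0],[-1,-90,-140,-150,0,0,0],[-1,-90,-170,-150,0,0,0]]' | grep -E "time|pos|force"; python3 -c "
from h import *
ring('side',.003);ring('top',.003)"
```

```text
position: [0.4962, -0.1623, 0.0434]
contact_force: [-11.0, -1.5, 10.8]
position: [0.4961, -0.1681, 0.043]
contact_force: [-10.2, 1.9, 8.7]
time: 20.88
position: [0.4087, 0.0015, 0.1974]
contact_force: [0.2, -0.4, 0.7]
side med 18.58931 peaks [(51, 22), (52, 23), (53, 23), (54, 22), (133, 25), (134, 33), (135, 46), (136, 63), (137, 80), (138, 96), (139, 107), (140, 111), (141, 109), (142, 102), (143, 91), (144, 76), (145, 60), (146, 44), (147, 32), (148, 23), (229, 22), (230, 23), (231, 23), (232, 23), (233, 23)]
top med 53.255848 peaks [(137, 59), (138, 62), (139, 67), (140, 72), (141, 78), (142, 84), (143, 89), (144, 92), (145, 92), (146, 89), (147, 84), (148, 77), (149, 71), (150, 65), (151, 61), (152, 59), (229, 58), (230, 59), (231, 59), (232, 59), (233, 59), (234, 59), (235, 59), (236, 59), (237, 58)]
```

Run:
```python
from h import *
d=cam("side");im=d["image"][:,:,::-1].copy()
a=cv2.cvtColor(cv2.resize(cv2.imread("pics/side0.png"),(512,384),interpolation=cv2.INTER_AREA),cv2.COLOR_BGR2GRAY)
b=cv2.cvtColor(im,cv2.COLOR_BGR2GRAY)
def cen(g):
    c=cv2.resize(g[230:305,225:310],None,fx=4,fy=4,interpolation=cv2.INTER_CUBIC);c=cv2.GaussianBlur(c,(0,0),3)
    m=(c<55).astype(np.uint8);n,l,s,_=cv2.connectedComponentsWithStats(m);k=1+np.argmax(s[1:,4])
    p=cv2.findContours((l==k).astype(np.uint8),cv2.RETR_CCOMP,cv2.CHAIN_APPROX_NONE)
    cs=sorted(p[0],key=len)[-2:];return [np.round(np.array(cv2.fitEllipse(x)[0])/4,2) for x in cs]
print(cen(a),cen(b)); print(proj(d,[[.5576,-.1702,.054],[.5576,-.1702,.057]]))
cv2.imwrite("pics/end.png",cv2.resize(im,(768,576),interpolation=cv2.INTER_CUBIC))
o=sensors.get_obs();print(o["contact_force"],o["position"])
```

```text
[array([40.3 , 36.32])] [array([40.28, 35.67])]
[[264.93306718 263.66022905]
 [264.97775758 262.78469098]]
[ 0.13317487 -0.24870358  0.33198184] [0.4074606  0.00230694 0.19379517]
```

View pics/end.png

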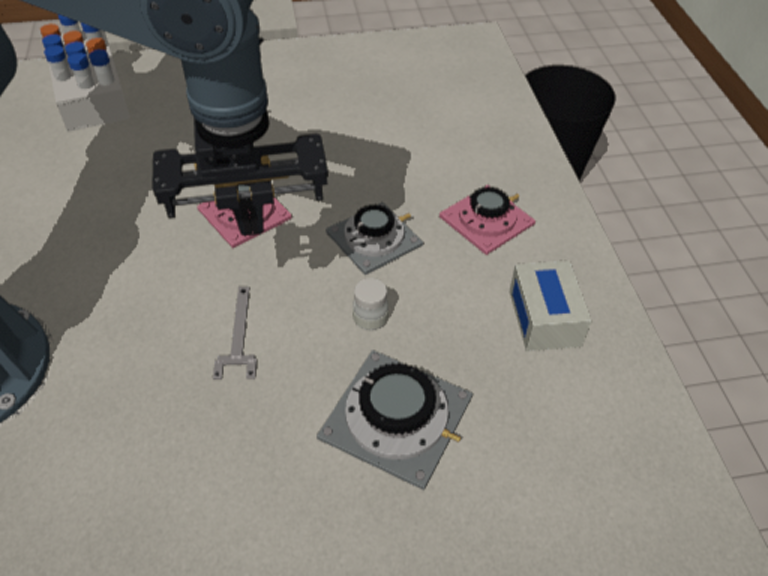

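The picture shows the white line beside the black one near (362,385) and the jar, carton, spanner and small cell unmoved. One more check on the height, using the bore edge, to tell two turns from one.

Run:
```python
from h import *
d=cam("side");b=cv2.cvtColor(d["image"],cv2.COLOR_RGB2GRAY)
a=cv2.cvtColor(cv2.resize(cv2.imread("pics/side0.png"),(512,384),interpolation=cv2.INTER_AREA),cv2.COLOR_BGR2GRAY)
b=cv2.resize(cv2.resize(b,(768,576),interpolation=cv2.INTER_CUBIC),(512,384),interpolation=cv2.INTER_AREA)
for T in (60,75,90):
  r=[]
  for g in(a,b):
    c=cv2.resize(g[230:305,225:310],None,fx=8,fy=8,interpolation=cv2.INTER_CUBIC);n,l,s,_=cv2.connectedComponentsWithStats((c>T).astype(np.uint8))
    k=l[35*8,40*8];cs=max(cv2.findContours((l==k).astype(np.uint8),cv2.RETR_EXTERNAL,cv2.CHAIN_APPROX_NONE)[0],key=len)
    r.append(np.array(cv2.fitEllipse(cs)[0])/8)
  print(T,r[1]-r[0])
```

```text
60 [ 0.01390076 -0.42557144]
75 [ 0.01690674 -0.45639038]
90 [ 0.01180649 -0.49121857]
```

On the bore edge only the near half rises with the ring, because the far edge is the fixed glass line. The expected shift is therefore about 0.44 px for two turns and 0.22 px for one. I measured 0.43–0.49 px, which agrees with two turns, so I'm handing in.

```bash
python3 -c "
from plant import workorder
print(workorder.job_done())"
```

```text
the job is handed in; nothing more can be done
None
```

The large ring is loosened by two full turns anticlockwise, with its white line beside the black line again. I handed the job in at about 21 s of the 69 s allowed. I rolled the shut fingertips round the outer rim only, without gripping the ring or reaching inside it. The arm finished clear of everything.

**Line position:** the last camera checks put the white line about 0.8° short of its starting angle in both views. The line itself is about 5° wide.

**Turn count:** the line was tracked at 34°, 47°, 136°, 505°, 599° and 712° before the final nudge. One stretch, from 136° to 505°, was hidden by the gripper, but the distance rolled predicted 504°.

**Ring height:** the bore edge rose 0.43–0.49 px, against 0.44 px expected for two turns. A cruder fit of the whole ring gave 0.65 px, midway between the one-turn and two-turn values (0.44 and 0.88), so it settled nothing.

**Slips and forces:** the finger slipped on the first stretch until I corrected its shape and the ring's centre by touch. Contact was mostly 3–14 N, and about 16 N sideways (about 18 N in all) during one probing touch.

**Everything else:** the small cell, jar, carton and spanner looked unmoved in the last picture.

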